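# Swing the drain cover over the balcony grating

### The arm

A 6-joint arm with a two-finger parallel gripper is mounted at the origin on the work surface. World frame = base frame: x ahead of the robot, y to its left, z up, the work surface at z = 0. Lengths are in m, angles in degrees, forces in N, time in s.
With the tool pointing down it reaches from about 0.4 to 0.825 m from the base axis. Payload 7 kg.
Tool frame: the origin (TCP) lies midway between the tips of the shut fingers; the grasp point (between the pads) lies r.pinch_z behind it (r.pinch_z is the distance from the TCP to the grasp point, in m); z points along the fingers, y is the line along which they close (so a half turn about z gives the same grasp; the last joint's range is limited). The gripper opens to 88 mm and grips with 3 to 60 N. Pads are 19 mm wide; open, the fingers measure 130 mm over their backs; the gripper's body (78 mm by 193 mm) begins 47 mm behind the grasp point.
Start: joints at [-46.977, 20.546, 0.682, 0, -70.136, -16.507], TCP at [0.301, -0.604, 0.227] pointing down, gripper open.
Joint ranges: [-176.03, 176.03], [-82.01, 121.73], [-58.28, 71.71], [-173.87, 95.51], [-174.79, -0.11], [-173.66, 173.66]. Speed limits (degrees/s): [136.94, 136.94, 172.46, 180, 180, 180].

### API

Orientations are given as [roll, pitch, yaw] about the fixed x, y, z axes, in that order (R = Rz(yaw) Ry(pitch) Rx(roll)).
In Python, from plant import r, optics, job gives the robot as it stands.
- The arm moves only by the shell command python3 -m crank 'ROWS' [FORCE]. ROWS is JSON, a list of rows, each an object with "xyz": the shift along the tool's x, y, z in units of 30 mm (1.0 is 30 mm), a list of three; "delta_rot": the turn, a rotation vector about the tool's x, y, z in degrees, a list of three; "claw": the closure, from 0 (fully open) to 1 (shut). A call has 1 to 20 rows; each row is the pose to reach, as a shift and turn from the pose commanded when the call began, along the tool's axes at that moment; what a row does not reach only later rows make up. A row lasts 1/8 s, in which the tool goes at most 62.5 mm and 10.7 degrees, less where a joint would pass 70% of its speed; a pose out of reach is approached as far as the arm can. A call with a gripper value outside its range is refused whole. The fingers move at their own pace and stop on an object; FORCE is the grip in N (left out, the last holds). Time passes only in rows, so rows that repeat a pose let the fingers close. It gives the time, the measured TCP pose, the force, the opening and the grip force at its end, in the units of the state.
- r.get_state(): the state, without advancing time (a new reading comes with each control period).
- optics.capture(name): name is "side" or "top" or "wrist"; returns a dict with "img" (384x512x3 uint8, blue, green, red), "fovy" (degrees; the focal length in pixels is half the picture's height over the tangent of half this angle, whatever the lens; pixels are square), "cx", "cy" (the principal point, pixels), "eye" and "rotation" of the camera in the world; the wrist camera has in their place "hand_eye" (4x4, takes a point from camera to tool coordinates, whose origin is the TCP and whose axes are the flange's). Camera axes: x right, y up, looking along -z (the intrinsics and any distortion apply to the point x, -y, -z); pixel columns grow to the right and rows downward; lengths in m; the calibration is good to about 2 mm. A picture is of the moment at which its call begins: read the wrist's pose just before it. There is no depth.
- job.close_job(): hands the job in; it is judged then, once.
The state is a dict: "time_s": time; "joints": joint angles; "qd": joint speeds; "joint_torque": joint torques, N m; "tcp_pos": TCP position; "eef_rot": TCP orientation; "contact_force": force on the tool from outside, world axes, zero at the start; "moment": the same for the moment, N m; "gripper_width": finger opening in m; "gripper_force": force on a finger pad.
Only numpy, scipy, OpenCV 4.12 (cv2) and the standard library are available. Lean on these libraries where they do the work, as an engineer would, in place of code of your own. Each camera call takes 0.05 s, during which the arm holds its last target. There are 200 camera calls.

### The job

Swing the flat metal drain cover round its pivot pin until its round end completely covers the round barred drain grating, not the blank plug with the single slot on the other side of the pin. Leave the cover lying flat, and do not disturb the bleach bottle or the glass jar standing nearby.

Things in the scene. Friction and masses are not known exactly. Their poses are not given: they have to be found in the camera images.
- cover: Flat metal paddle, 14 mm thick, 0.35 kg, lying on the bench (z=0), held only by friction (1-5 N), can turn either way. Its eye (44 mm square) sits loosely on a fixed pin with a 22 mm head, top 25 mm up. Origin: pin-hole centre, underside. x axis: along its 36 mm wide arm to the centre of the 100 mm round end, 130 mm away. Starts pointing roughly at the robot; nothing stands on the robot's side.
- drain: Round grating set flush in the bench, fixed, 56 mm across: metal rim, dark openings between five straight bars. Origin at its centre, bench height. It lies 130 mm from the pin, to its left or right, about a quarter turn from the cover's starting heading. Opposite, equally far from the pin, is a blank plug of the same size with one dark slot: not to be covered.
- bleach: Yellow bleach bottle with a red cap, standing upright, loose, 76 mm diameter, 200 mm tall, beyond and to one side of the pin. Origin at the centre of its underside. To be left alone.
- jar: Empty clear glass jar, open at the top, standing upright, loose, about 80 mm diameter, 110 mm tall, beyond the pin on the other side. Origin at the centre of its underside. To be left alone.
Things that resemble listed ones, but are neither listed nor needed, are in the scene too. Of the things shaped like the cover, the metal one is meant.

How it is judged (in metres and radians):
At the end, for the whole second after the job is handed in: The centre of the cover's round end is within 20 mm of the grating's centre (so the 56 mm grating is wholly under the 100 mm disc), along and across the cover's arm; the cover lies flat (within 0.08 rad, under 5 mm up) and at rest (x of drain in the frame of cover between 0.11 and 0.15 m and y of drain in the frame of cover between -0.02 and 0.02 m and angle between cover's own z axis and vertical below 0.08 rad and height (world z) of cover below 0.005 m and linear speed of cover below 0.01 m/s); the robot touches nothing.
It fails at once if the bleach bottle is moved more than 20 mm or tipped (distance of bleach from where it was at the start of the episode above 0.02 m or angle between bleach's own z axis and vertical above 0.3 rad).
It fails at once if the glass jar is moved more than 20 mm or tipped (distance of jar from where it was at the start of the episode above 0.02 m or angle between jar's own z axis and vertical above 0.3 rad).
It also fails if it takes over 38 s, if anything falls off the work surface, if the arm or the gripper's body presses on something with over 40 N, if the wrist force passes 120 N, or if a joint passes its speed limit or range.

## Working session

There is one attempt and no reset: what is moved stays moved. The work goes in short steps, Python scripts to look and compute and a shell command to move; the robot and the scene stay as the last step left them, time stands still between calls to the robot, and variables do not carry over. Pictures are saved under pics/ and viewed, at most 10 in all, crops included, and the job is handed in when it is done.

```bash
ls; mkdir -p pics; python3 - <<'E'
from plant import r, optics, job
import cv2, numpy as np
print(r.get_state(), r.pinch_z)
for n in ("side","top"):
    c=optics.capture(n); cv2.imwrite(f"pics/{n}0.png",c["img"])
    print({k:(v if k!="img" else 0) for k,v in c.items()})
E
```

```text
pics
{'time_s': 0.0, 'joints': array([-4.69776059e+01,  2.05894253e+01,  6.31560458e-01, -2.00147266e-02,
       -7.01360085e+01, -1.65074591e+01]), 'qd': array([-0.05963561,  0.02299835, -0.02747334, -0.06156179,  0.02708079,
        0.066245  ]), 'joint_torque': array([-1.03990391e-05, -5.82719350e+01,  2.93053436e+01,  6.99719712e+00,
        6.72708979e-03, -2.02061574e-04]), 'tcp_pos': array([ 0.30108765, -0.60355656,  0.2256289 ]), 'eef_rot': array([ 1.79904649e+02, -8.63618780e-03, -1.53491874e+02]), 'contact_force': array([ 0.3823699 ,  0.15248861, -0.17166758]), 'moment': array([ 0.03493339, -0.02425144, -0.00590683]), 'gripper_force': 0.0, 'gripper_width': 0.08737318898675836} 0.0188
{'img': 0, 'fovy': 50.1604348426617, 'cx': 257.6006954545162, 'cy': 187.1571736483291, 'eye': array([0.51822243, 0.64405027, 0.74496315]), 'rotation': array([  41.91534723,   -1.08069301, -173.61882025])}
{'img': 0, 'fovy': 54.16365924258039, 'cx': 256.1036799969376, 'cy': 186.2637930335977, 'eye': array([0.46830071, 0.02987061, 0.92121738]), 'rotation': array([ 5.74528776e+00, -2.35719000e-02, -8.86181146e+01])}
```

View pics/top0.png

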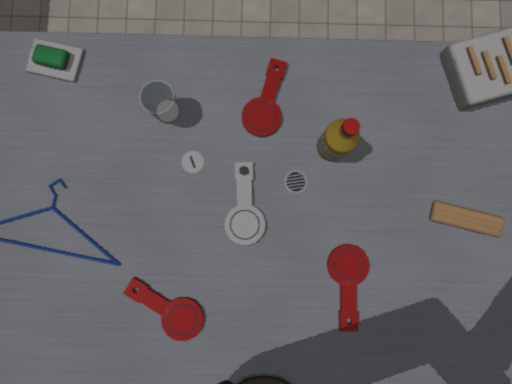

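View pics/side0.png

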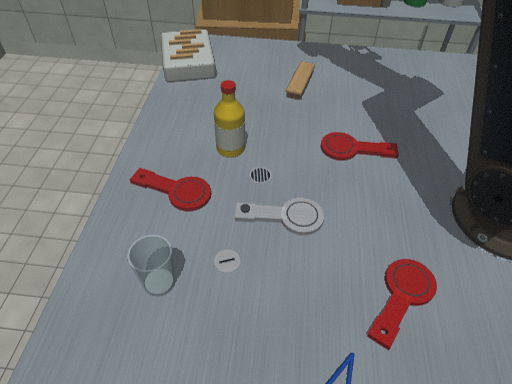

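The top view shows the metal cover with its pin at about (244,171) and its disc at (245,224). The barred grating is at (296,181), on the right. The slotted plug is at (192,162), on the left, with the jar at (165,108) and the bleach at (335,145). The three red paddles at (262,117), (183,318) and (348,265) are not metal, so they are decoys. The next step is to measure positions and confirm them in one crop.

```bash
cat > h.py <<'E'
import numpy as np, cv2
from scipy.spatial.transform import Rotation as R
def pose(c):
    return np.array(c["eye"]), R.from_euler("xyz",c["rotation"],degrees=True).as_matrix()
def cast(c,u,v,z,P=None):
    e,M=P if P else pose(c)
    f=192/np.tan(np.radians(c["fovy"]/2))
    d=M@np.array([(u-c["cx"])/f,-(v-c["cy"])/f,-1])
    return e+d*(z-e[2])/d[2]
E
python3 - <<'E'
from plant import optics
from h import *
c=optics.capture("top"); s=optics.capture("side")
def blobs(c,name,pts,win=14):
    g=cv2.cvtColor(c["img"],cv2.COLOR_BGR2GRAY)
    hsv=cv2.cvtColor(c["img"],cv2.COLOR_BGR2HSV)
    m=((hsv[...,1]<25)&(hsv[...,2]>165)).astype(np.uint8)
    n,l,st,ce=cv2.connectedComponentsWithStats(m)
    for i in range(1,n):
        if st[i,4]>60: print(name,st[i],ce[i])
    return m
m=blobs(c,"top",[]); blobs(s,"side",[])
for n,(u,v),z in [("pin",(244,171),.025),("disc",(245,224),.014),("grate",(296,181),0),("plug",(192.5,162),0),("bleachbase",(330,150),0),("cap",(351,127),.2),("jarbase",(167,111),0),("redfar",(262,117),.014)]:
    print(n,cast(c,u,v,z).round(4))
for n,(u,v),z in [("pin",(245,209),.025),("disc",(302,215),.014),("grate",(260.5,175),0),("plug",(227,261),0),("bleachbase",(231,150),0),("jarbase",(159,284),0)]:
    print("side",n,cast(s,u,v,z).round(4))
a=cv2.resize(c["img"][95:255,150:370],None,fx=3.6,fy=3.6,interpolation=cv2.INTER_CUBIC)
cv2.imwrite("pics/crop1.png",a)
E
```

```text
side [162  30  51  38 895] [186.70502793  50.67821229]
side [  5 313  12  15  76] [ 11.01315789 320.40789474]
pin [0.5947 0.0617 0.025 ]
disc [0.4678 0.0562 0.014 ]
grate [ 0.5764 -0.0664  0.    ]
plug [0.6177 0.191  0.    ]
bleachbase [ 0.6561 -0.15    0.    ]
cap [ 0.6622 -0.152   0.2   ]
jarbase [0.7458 0.2605 0.    ]
redfar [0.7321 0.0213 0.014 ]
side pin [0.5974 0.0693 0.025 ]
side disc [0.4684 0.0616 0.014 ]
side grate [ 0.5759 -0.0639 -0.    ]
side plug [0.6191 0.1928 0.    ]
side bleachbase [ 0.6633 -0.1448  0.    ]
side jarbase [0.7456 0.2622 0.    ]
```

View pics/crop1.png

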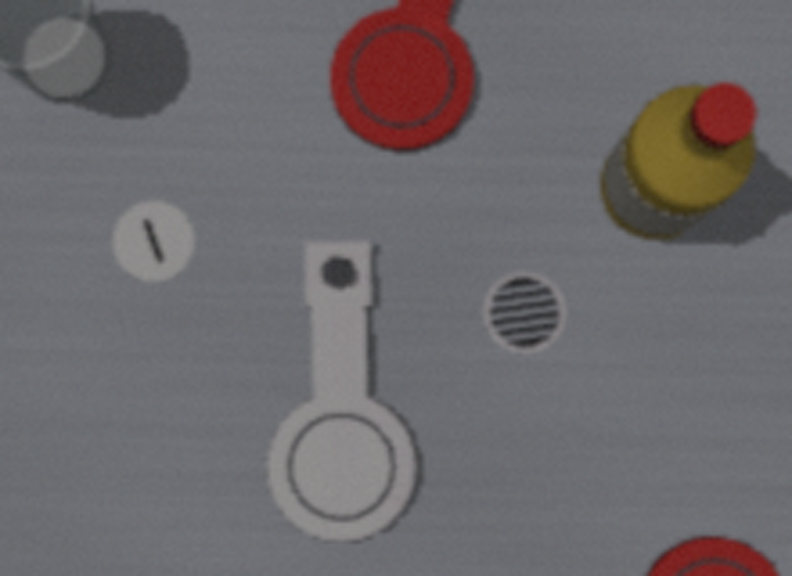

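The crop confirms it. The barred grating at crop (524,312) is right of the pin, on the bleach side, and the single-slot plug at (153,241) is on the left. The cover is the grey metal paddle. I'll straddle its arm at about 53 mm from the pin, grip lightly, swing about +79° round the pin, then release.

First I'll move above the arm at height.

```bash
python3 -m crank '[{"xyz":[-0.7,0.7,0],"delta_rot":[0,0,1],"claw":0},{"xyz":[-2,1.9,0],"delta_rot":[0,0,3],"claw":0},{"xyz":[-3.3,3.1,0],"delta_rot":[0,0,5],"claw":0},{"xyz":[-4.6,4.4,0],"delta_rot":[0,0,7],"claw":0},{"xyz":[-5.9,5.6,0],"delta_rot":[0,0,9],"claw":0},{"xyz":[-7.2,6.8,0],"delta_rot":[0,0,11],"claw":0},{"xyz":[-8.5,8.1,0],"delta_rot":[0,0,13],"claw":0},{"xyz":[-9.8,9.3,0],"delta_rot":[0,0,15],"claw":0},{"xyz":[-11.1,10.5,0],"delta_rot":[0,0,17],"claw":0},{"xyz":[-12.4,11.8,0],"delta_rot":[0,0,19],"claw":0},{"xyz":[-13.7,13,0],"delta_rot":[0,0,21],"claw":0},{"xyz":[-15,14.2,0],"delta_rot":[0,0,22],"claw":0},{"xyz":[-16.2,15.4,0],"delta_rot":[0,0,23],"claw":0},{"xyz":[-16.9,16.1,0],"delta_rot":[0,0,24],"claw":0},{"xyz":[-17.12,16.27,0],"delta_rot":[0,0,24.3],"claw":0},{"xyz":[-17.12,16.27,0],"delta_rot":[0,0,24.3],"claw":0},{"xyz":[-17.12,16.27,0],"delta_rot":[0,0,24.3],"claw":0},{"xyz":[-17.12,16.27,0],"delta_rot":[0,0,24.3],"claw":0}]' 8
python3 - <<'E'
from plant import r, optics
from h import *
s=r.get_state(); c=optics.capture("wrist"); print(s["tcp_pos"],s["eef_rot"],{k:v for k,v in c.items() if k!="img"})
cv2.imwrite("pics/w1.png",c["img"])
E
```

```text
time_s: 2.45
tcp_pos: [0.5428, 0.0612, 0.2267]
eef_rot: [180.0, 0.0, -177.8]
contact_force: [0.2, -0.9, -0.4]
gripper_width: 0.0875
gripper_force: 0.0
[0.5427521  0.06115025 0.22674444] [ 1.79993662e+02  1.06060125e-02 -1.77841814e+02] {'fovy': 62.19015133112215, 'cx': 253.95606727516176, 'cy': 186.68451747564208, 'hand_eye': array([[ 8.68961629e-04,  9.58839084e-01,  2.83948687e-01,
         7.63137740e-02],
       [ 9.99999547e-01, -9.43149014e-04,  1.24553844e-04,
         1.40593388e-03],
       [ 3.87233018e-04,  2.83948450e-01, -9.58839469e-01,
        -1.57721933e-01],
       [ 0.00000000e+00,  0.00000000e+00,  0.00000000e+00,
         1.00000000e+00]])}
```

View pics/w1.png

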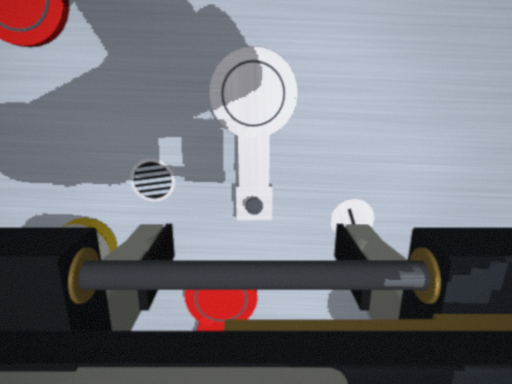

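The wrist view shows the disc at (253,92), the pin at (254,205), the grating at (153,180) and the plug at (352,218). I'll refine the positions from these.

```bash
python3 - <<'E'
from plant import r, optics
from h import *
s=r.get_state(); c=optics.capture("wrist")
T=np.eye(4); T[:3,:3]=R.from_euler("xyz",s["eef_rot"],degrees=True).as_matrix(); T[:3,3]=s["tcp_pos"]
H=T@c["hand_eye"]; P=(H[:3,3],H[:3,:3])
p={}
for n,(u,v),z in [("pin",(254,205),.025),("disc",(253,92),.014),("grate",(152.7,180.5),0),("plug",(352.5,217.5),0)]:
    p[n]=cast(c,u,v,z,P)[:2]; print(n,p[n].round(4))
for n in ("disc","grate"):
    d=p[n]-p["pin"]; print(n,np.hypot(*d),np.degrees(np.arctan2(d[1],d[0])))
print((p["grate"]+p["plug"])/2)
E
```

```text
pin [0.5958 0.0647]
disc [0.4662 0.0586]
grate [ 0.5772 -0.063 ]
plug [0.6171 0.1934]
disc 0.12979363935956306 -177.29589386586687
grate 0.1290572041821493 -98.30468643268264
[0.59712439 0.06518049]
```

```bash
python3 -m crank '[{"xyz":[0,0.04,0.5],"delta_rot":[0,0,-0.4],"claw":0},{"xyz":[0,0.04,1.5],"delta_rot":[0,0,-0.4],"claw":0},{"xyz":[0,0.04,2.5],"delta_rot":[0,0,-0.4],"claw":0},{"xyz":[0,0.04,3.5],"delta_rot":[0,0,-0.4],"claw":0},{"xyz":[0,0.04,4.5],"delta_rot":[0,0,-0.4],"claw":0},{"xyz":[0,0.04,5.5],"delta_rot":[0,0,-0.4],"claw":0},{"xyz":[0,0.04,6.3],"delta_rot":[0,0,-0.4],"claw":0},{"xyz":[0,0.04,6.9],"delta_rot":[0,0,-0.4],"claw":0},{"xyz":[0,0.04,7.2],"delta_rot":[0,0,-0.4],"claw":0},{"xyz":[0,0.04,7.35],"delta_rot":[0,0,-0.4],"claw":0},{"xyz":[0,0.04,7.39],"delta_rot":[0,0,-0.4],"claw":0},{"xyz":[0,0.04,7.39],"delta_rot":[0,0,-0.4],"claw":0}]' 8 && python3 -m crank '[{"xyz":[0,0,0],"delta_rot":[0,0,0],"claw":0.3},{"xyz":[0,0,0],"delta_rot":[0,0,0],"claw":0.5},{"xyz":[0,0,0],"delta_rot":[0,0,0],"claw":0.7},{"xyz":[0,0,0],"delta_rot":[0,0,0],"claw":0.7},{"xyz":[0,0,0],"delta_rot":[0,0,0],"claw":0.7},{"xyz":[0,0,0],"delta_rot":[0,0,0],"claw":0.7},{"xyz":[0,0,0],"delta_rot":[0,0,0],"claw":0.7},{"xyz":[0,0,0],"delta_rot":[0,0,0],"claw":0.7}]' 8
python3 - <<'E'
# arc rows: rotation a about pin, in tool axes at call start (yaw Y), tool z down
from plant import r
import numpy as np
s=r.get_state(); Y=np.radians(s["eef_rot"][2]); p=s["tcp_pos"][:2]; pin=np.array([.5962,.0648])
for a in (3,8,14,20,26,32,38,44,50,56,62,67,71,75,77,78.7):
    t=np.radians(a); Q=np.array([[np.cos(t),-np.sin(t)],[np.sin(t),np.cos(t)]])
    d=pin+Q@(p-pin)-p
    print(a,round((d@[np.cos(Y),np.sin(Y)])/.03,2),round((d@[np.sin(Y),-np.cos(Y)])/.03,2))
E
```

```text
time_s: 4.05
tcp_pos: [0.5433, 0.0634, 0.0053]
eef_rot: [180.0, 0.0, -177.4]
contact_force: [-0.6, 0.2, 0.4]
gripper_width: 0.0875
gripper_force: 0.0
time_s: 5.05
tcp_pos: [0.5427, 0.0628, 0.0048]
eef_rot: [-180.0, -0.0, -177.4]
contact_force: [0.4, -4.9, 1.9]
gripper_width: 0.0358
gripper_force: 8.0
3 -0.0 -0.09
8 -0.02 -0.25
14 -0.05 -0.43
20 -0.1 -0.61
26 -0.17 -0.78
32 -0.26 -0.95
38 -0.37 -1.1
44 -0.49 -1.24
50 -0.63 -1.37
56 -0.77 -1.49
62 -0.93 -1.58
67 -1.07 -1.65
71 -1.19 -1.7
75 -1.31 -1.74
77 -1.37 -1.75
78.7 -1.42 -1.76
```

The arm is gripped (35.8 mm opening). Now the swing.

```bash
python3 -m crank '[{"xyz":[0,-0.09,0],"delta_rot":[0,0,-3],"claw":0.7},{"xyz":[-0.02,-0.25,0],"delta_rot":[0,0,-8],"claw":0.7},{"xyz":[-0.05,-0.43,0],"delta_rot":[0,0,-14],"claw":0.7},{"xyz":[-0.10,-0.61,0],"delta_rot":[0,0,-20],"claw":0.7},{"xyz":[-0.17,-0.78,0],"delta_rot":[0,0,-26],"claw":0.7},{"xyz":[-0.26,-0.95,0],"delta_rot":[0,0,-32],"claw":0.7},{"xyz":[-0.37,-1.10,0],"delta_rot":[0,0,-38],"claw":0.7},{"xyz":[-0.49,-1.24,0],"delta_rot":[0,0,-44],"claw":0.7},{"xyz":[-0.63,-1.37,0],"delta_rot":[0,0,-50],"claw":0.7},{"xyz":[-0.77,-1.49,0],"delta_rot":[0,0,-56],"claw":0.7},{"xyz":[-0.93,-1.58,0],"delta_rot":[0,0,-62],"claw":0.7},{"xyz":[-1.07,-1.65,0],"delta_rot":[0,0,-67],"claw":0.7},{"xyz":[-1.19,-1.70,0],"delta_rot":[0,0,-71],"claw":0.7},{"xyz":[-1.31,-1.74,0],"delta_rot":[0,0,-75],"claw":0.7},{"xyz":[-1.37,-1.75,0],"delta_rot":[0,0,-77],"claw":0.7},{"xyz":[-1.42,-1.76,0],"delta_rot":[0,0,-78.7],"claw":0.7},{"xyz":[-1.42,-1.76,0],"delta_rot":[0,0,-78.7],"claw":0.7},{"xyz":[-1.42,-1.76,0],"delta_rot":[0,0,-78.7],"claw":0.7}]' 8
python3 - <<'E'
from plant import r, optics
from h import *
s=r.get_state(); c=optics.capture("wrist"); print(s["tcp_pos"],s["eef_rot"])
cv2.imwrite("pics/w2.png",c["img"])
E
```

```text
time_s: 7.3
tcp_pos: [0.5864, 0.0121, 0.0047]
eef_rot: [179.9, -0.1, -98.7]
contact_force: [-5.0, -2.3, 6.7]
gripper_width: 0.0368
gripper_force: 8.0
[0.58639085 0.01207557 0.00465714] [ 1.79856641e+02 -5.54818537e-02 -9.87233487e+01]
```

View pics/w2.png

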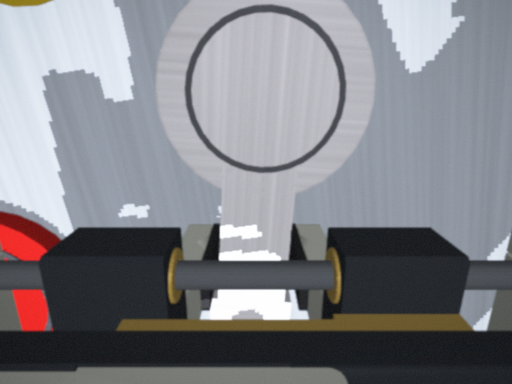

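The disc, centred at about (266,90), lies along the gripper heading, and no grating is visible around it. I'll release, lift straight up and check.

```bash
python3 -m crank '[{"xyz":[0,0,0],"delta_rot":[0,0,0],"claw":0.5},{"xyz":[0,0,0],"delta_rot":[0,0,0],"claw":0.3},{"xyz":[0,0,0],"delta_rot":[0,0,0],"claw":0.3},{"xyz":[0,0,0],"delta_rot":[0,0,0],"claw":0.3},{"xyz":[0,0,-0.3],"delta_rot":[0,0,0],"claw":0.3},{"xyz":[0,0,-1],"delta_rot":[0,0,0],"claw":0.3},{"xyz":[0,0,-2],"delta_rot":[0,0,0],"claw":0.3},{"xyz":[0,0,-3],"delta_rot":[0,0,0],"claw":0.3},{"xyz":[0,0,-4],"delta_rot":[0,0,0],"claw":0.3},{"xyz":[0,0,-5],"delta_rot":[0,0,0],"claw":0.3},{"xyz":[0,0,-6],"delta_rot":[0,0,0],"claw":0.3},{"xyz":[0,0,-6.7],"delta_rot":[0,0,0],"claw":0.3},{"xyz":[0,0,-7],"delta_rot":[0,0,0],"claw":0.3},{"xyz":[0,0,-7],"delta_rot":[0,0,0],"claw":0.3},{"xyz":[0,0,-7],"delta_rot":[0,0,0],"claw":0.3}]'
python3 - <<'E'
from plant import r, optics
from h import *
s=r.get_state(); c=optics.capture("wrist"); d=optics.capture("side")
cv2.imwrite("pics/w3.png",c["img"]); cv2.imwrite("pics/s3.png",d["img"])
T=np.eye(4); T[:3,:3]=R.from_euler("xyz",s["eef_rot"],degrees=True).as_matrix(); T[:3,3]=s["tcp_pos"]
H=T@c["hand_eye"]; np.save("P.npy",H); print(s["tcp_pos"],s["eef_rot"])
g=cv2.medianBlur(cv2.cvtColor(c["img"],cv2.COLOR_BGR2GRAY),3)
h=cv2.HoughCircles(g,cv2.HOUGH_GRADIENT,1,60,param1=80,param2=25,minRadius=25,maxRadius=55)
for u,v,q in h[0][:5]: print(u,v,q,cast(c,u,v,.014,(H[:3,3],H[:3,:3])).round(4))
E
```

```text
time_s: 9.22
tcp_pos: [0.5873, 0.0124, 0.2139]
eef_rot: [179.9, -0.0, -98.7]
contact_force: [-0.3, 0.8, -0.2]
gripper_width: 0.0614
gripper_force: 0.0
[0.58731723 0.01238063 0.21386026] [ 1.79914493e+02 -2.45695622e-02 -9.86960128e+01]
259.5 88.5 45.0 [ 0.5693 -0.0654  0.014 ]
135.5 188.5 40.0 [0.7294 0.0237 0.014 ]
```

View pics/w3.png

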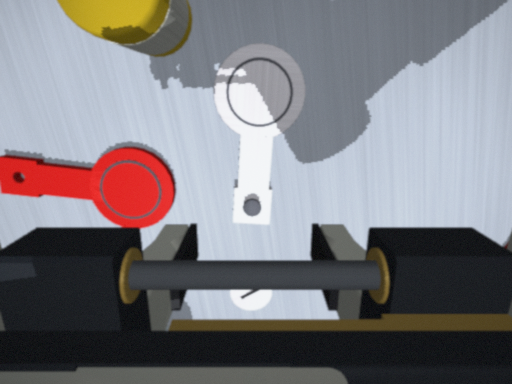

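View pics/s3.png

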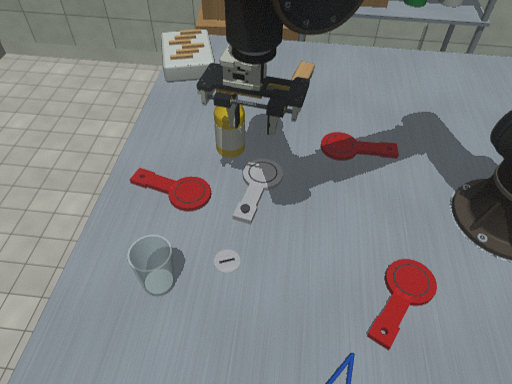

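The wrist view shows the disc at (260,91), the pin at (252,206) and the plug still bare at (250,293). The grating is hidden. The side view shows the disc at (263,174), with the bleach and jar where they were. I'll cross-check the error numerically, then hand in.

```bash
python3 - <<'E'
from plant import r, optics, job
from h import *
d=optics.capture("side"); c=optics.capture("wrist"); H=np.load("P.npy"); P=(H[:3,3],H[:3,:3])
g=np.array([.5767,-.064]); pin=np.array([.5962,.0648])
ok=[]
for D in (cast(d,262.5,174,.014)[:2], cast(c,259.7,91,.014,P)[:2]):
    x=(D-pin)/np.hypot(*(D-pin)); e=g-D; y=e@[-x[1],x[0]]; ok.append(np.hypot(*e)<.014)
    print("disc",D.round(4),"err along/across mm",(1e3*(e@x)).round(1),(1e3*y).round(1))
print(r.get_state()["time_s"])
if all(ok): print(job.close_job())
E
```

```text
disc [ 0.5703 -0.0546] err along/across mm 7.8 8.2
disc [ 0.5695 -0.0628] err along/across mm -0.3 7.3
9.425
the job is handed in; nothing more can be done
None
```

I swung the metal cover over the barred grating, released it and handed the job in at about 9.4 s. It lies flat, with its round end about 7–11 mm off the grating's centre (limit 20 mm), and the bleach bottle and glass jar look undisturbed; I haven't seen the judge's result.

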